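# Damp check on the mud-brick ledge by clip-on lamp

### The job

Check the sloping mud-brick ledge for damp: first move the small clip-on lamp from its wooden board to the top edge of the upright blue panel behind the ledge, between the two white stripes, pushed well down and facing the ledge, and let go of it. Then take the yellow damp meter out of its green holder and hold its sprung tip on the red dot, with the meter square to the sloping face and pressed lightly so that the tip is about half way in. Finish while still holding it there, and leave the lamp clipped and the jug, tumblers and tin standing where they are.

Things in the scene. Friction and masses are not known exactly. Their poses are not given: they have to be found in the camera images.
- lamp: Battery lamp on a sprung clamp (80 g), jaws down, handles up, parked on the rack. Origin: where the middle of the board's top edge lies when fully seated (pivot block 3 mm above it). z up, x across the board, y along it. Black fixed half at -x: flat jaw, inner face x = -3, down to z = -28; handle's outer face x = -13. White moving half at +x: round jaw tip ends at z = -22.
- lamp_grip (a point): Grip point between the clamp's handles, 40 mm above the lamp's origin. Handles 22 wide along y, from z = 18 to 54. Clipped, they are about 40 mm apart over their outer faces at the top; squeeze them along the lamp's x (7 N) to the stop and they are parallel, outer faces at x = -13 and +13, and the jaws are free from x = -3 to x = +12.
- lamp_head (a point): Centre of the lamp's lens, 31 mm along -x and 2 mm below the lamp's origin, on a head 26 across whose top is at z = 11. It must face the ledge: on the panel's -x side.
- lamp_jaw (a joint): Opening angle of the clamp's jaw (rad), hinged about y 12 mm above the lamp's origin: 0 shut, 0.10 when clipped on a 6 mm board, 0.45 fully open. A spring shuts it (jaw force about 5 N).
- rack: Fixed wooden board where the lamp is parked at the start: board 6 thick (x) by 90 (y), top edge 120 above the worktop, on a 70 x 110 x 12 foot. Origin at the centre of its underside, z up.
- panel: Fixed upright blue panel behind the ledge, 6 thick (x) by 180 (y), top edge at z = 120, on a grey foot 40 x 180 x 8. Two white stripes at y = -53 and +53. Origin at the centre of its underside; -x points to the ledge, y along the panel.
- meter: Yellow damp meter (130 g), standing in its holder, tip down: square body 24 x 24, from z = 0 (its underside, a shoulder resting on the holder's top) to z = 95; black round nose 16 across from z = 0 to -35; sprung steel tip ending at z = -55 when free. Origin at the centre of the shoulder; z along the meter, away from the tip; x and y square to its side faces.
- meter_tip (a point): End of the meter's sprung tip (round, 8 across), on the meter's axis, 55 mm from its origin when free.
- plunger (a joint): How far the sprung tip is pushed in (m): 0 free, 0.010 fully in; 1 N to start, 0.4 N more per mm, so 3 N at half way.
- holder: Fixed green block 70 x 70 x 70 with a 19.5 wide round through hole in which the meter's nose hangs. Origin at the centre of its underside, z up.
- ledge: Fixed mud-brick ledge about 120 (x) by 200 (y), its top face sloping 15 degrees (0.26 rad) down towards its -x side (the robot), about 80 high at the back. Origin at the centre of its underside, z up.
- spot: Red dot, 18 across, on the ledge's sloping face. Origin at its centre on the face (ledge frame 0, 30, 65); z is the face's outward normal.
- jug: White ceramic jug, 120 across, 190 high. Bystander. Origin at the centre of its underside, z up.
- tumbler_a: Short glass tumbler, 72 across, 85 high. Bystander. Origin at the centre of its underside, z up.
- tumbler_b: Short glass tumbler, 72 across, 85 high. Bystander. Origin at the centre of its underside, z up.
- tin: Aluminium tea tin, 94 across, 144 high with knob. Bystander. Origin at the centre of its underside, z up.
Not all that is in view belongs to the job. What is meant by the meter is not purple, and is the smaller of those in its own colour. What is shaped like the lamp but orange is not meant.

How it is judged:
On the way, in this order (a step that is already met when the one before it is completed fails the run):
1. the lamp is clipped on the panel's top edge between the stripes, facing the ledge, and let go (z of lamp in the frame of panel between 0.112 and 0.131 m and x of lamp in the frame of panel between -0.007 and 0.007 m and y of lamp in the frame of panel between -0.055 and 0.055 m and x of lamp_head in the frame of panel below -0.015 m and angle between lamp's own z axis and vertical below 0.25 rad and angle between the x axis of lamp and the x axis of panel, either way round below 0.25 rad and value of joint lamp_jaw between 0.04 and 0.2 rad and contact force between lamp and panel above 1 N and contact force between each of the arm, the fingers and lamp below 0.1 N), for 0.3 s.
2. the meter is taken out of its holder (distance between meter and holder above 0.13 m), for 0.1 s.
At the end, for the whole second after the job is handed in: Lamp clipped on the panel (within 11 mm of seated, 55 mm of middle, 0.25 rad of upright), head to the ledge, not touched. Meter held still in the fingers, tip within 10 mm of dot centre, axis within 0.15 rad of the face normal, tip 1.5-9 mm in, 0.8-6 N on the ledge, nothing else carrying it (all of step 1 and distance between meter_tip and spot below 0.01 m and angle between the z axis of meter and the z axis of spot, either way round below 0.15 rad and value of joint plunger between 0.0015 and 0.009 m and contact force between meter and ledge between 0.8 and 6 N and linear speed of meter below 0.01 m/s and contact force between the fingers and meter above 3 N and contact force between meter and holder below 0.05 N and contact force between meter and panel below 0.05 N); the arm keeps its last pose, push and grip.
It fails at once if the jug, a tumbler or the tin is pushed away or tipped (distance of any of jug, tumbler_a, tumbler_b, tin from where it was at the start of the episode above 0.03 m or angle between any of jug, tumbler_a, tumbler_b, tin's own z axis and vertical above 0.3 rad).
It fails at once if the meter is pressed hard on the ledge (contact force between meter and ledge above 15 N).
It fails at once if the lamp is dropped (height (world z) of lamp below 0.06 m).
It also fails if it takes over 51 s, if anything falls off the work surface, if the arm or the gripper's body presses on something with over 40 N, if the wrist force passes 120 N, or if a joint passes its speed limit or range.

### The arm

A 7-joint arm with a two-finger parallel gripper is mounted at the origin on the work surface. World frame = base frame: x ahead of the robot, y to its left, z up, the work surface at z = 0. Lengths are in m, angles in rad, forces in N, time in s.
With the tool pointing down it reaches from about 0.4 to 0.85 m from the base axis. Payload 10.4 kg.
Tool frame: the origin (TCP) lies on the centre line of the jaws, within the pads' length; the fingertips stand 11 mm ahead of it and the grasp point (between the pads) lies 8 mm behind it; z points along the fingers, y is the line along which they close (so a half turn about z gives the same grasp; the last joint's range is limited). The gripper opens to 87 mm and grips with 3 to 60 N. Pads are 19 mm wide; open, the fingers measure 117 mm over their backs; the gripper's body (75 mm by 190 mm) begins 51 mm behind the grasp point.
Start: joints at [1.117, 0.332, -0.065, 1.46, 0.022, 1.35, -0.088], TCP at [0.261, -0.568, 0.234] pointing down, gripper open.
Joint ranges: [-2.6, 2.6], [-0.5, 2.12], [-1.47, 1.34], [0.16, 2.42], [-1.27, 4.41], [0.06, 2.06], [-2.6, 2.6]. Speed limits (rad/s): [2.22, 2.22, 2.79, 2.79, 3.14, 3.14, 3.14].

### API

Orientations are given as a unit quaternion [x, y, z, w].
In Python, from bench import r gives the robot as it stands.
- The arm moves only by the shell command python3 -m pendant 'ROWS' [OPENING] [FORCE]. ROWS is JSON, a list of rows, each a list of 4 numbers: the shift along the tool's x, y, z in m, then the turn about the tool's z in rad. A call has 1 to 8 rows; each row shifts and turns the commanded pose from where the row before left it, along the tool's axes as they then stand; what a row does not reach is not made up. A row lasts 1/12 s, in which the tool goes at most 41.7 mm and 7.16 degrees, less where a joint would pass 70% of its speed; a pose out of reach is approached as far as the arm can. A call with a gripper value outside its range is refused whole. OPENING is the opening, from 0 (shut) to 1 (fully open), set as the call begins (- or left out, the last holds). The fingers move at their own pace and stop on an object; FORCE is the grip in N (left out, the last holds). Time passes only in rows, so rows that do not move let the fingers close. It gives the time, the measured TCP pose, the force, the opening and the grip force at its end, in the units of the state.
- r.read_state(): the state, without advancing time (a new reading comes with each control period).
- r.camera(name): name is "side" or "top"; returns a dict with "img" (400x640x3 uint8, red, green, blue), "camera_matrix" (3x3 intrinsics, pixels), "xyz" and "attitude" of the camera in the world. Camera axes: x right, y down, z forward; pixel columns grow to the right and rows downward; lengths in m; the calibration is good to about 2 mm. A picture is of the moment at which its call begins. There is no depth.
- r.close_job(): hands the job in; it is judged then, once.
Trained networks look in the newest picture that a camera, given by its name, has taken for a name from the list of things; names that differ only in an ending like _2 or _b are one class to them, and where a whole thing is asked for, a point or a joint stands for the part that bears it (a point fixed in the world has none). Each returns a list of dicts, best first, with "score" (0 to 1); they miss things now and then, are a little off and sometimes report something else, mostly with a low value. They report only what shows in the picture. A call takes as long as a camera call. They do not tell look-alikes from the thing itself.
- r.outline_of(thing, camera): "mask" (400x640 bool, what is visible of it) and "bbox" ([centre column, centre row, width, height] in pixels, round what is visible of it).
The state is a dict: "time": time; "joint_positions": joint angles; "joint_vel": joint speeds; "joint_torque": joint torques, N m; "ee_pos": TCP position; "eef_rot": TCP orientation; "ft_force": force on the tool from outside, world axes, zero at the start; "torque": the same for the moment, N m; "width": finger opening in m; "grip_force": force on a finger pad.
Only numpy, scipy, OpenCV 4.12 (cv2) and the standard library are available. Lean on these libraries where they do the work, as an engineer would, in place of code of your own. Each camera call takes 0.05 s, during which the arm holds its last target. There are 200 camera calls.

## Working session

There is one attempt and no reset: what is moved stays moved. The work goes in short steps, Python scripts to look and compute and a shell command to move; the robot and the scene stay as the last step left them, time stands still between calls to the robot, and variables do not carry over. Pictures are saved under pics/ and viewed, at most 10 in all, crops included, and the job is handed in when it is done.

```bash
mkdir -p pics; ls; cat > h.py <<'E'
from bench import r
import numpy as np, cv2
from scipy.spatial.transform import Rotation as R
def cam(n):
    c=r.camera(n); K=np.array(c["camera_matrix"]); a=np.array(c["attitude"]); 
    M=a if a.shape==(3,3) else R.from_quat(a).as_matrix()
    return c["img"],K,np.array(c["xyz"]),M
def ray(K,p,M,u,v):
    d=M@np.linalg.inv(K)@[u,v,1]; return d
def at_z(K,p,M,u,v,z):
    d=ray(K,p,M,u,v); return p+d*(z-p[2])/d[2]
def proj(K,p,M,X):
    q=K@M.T@(np.asarray(X)-p); return q[:2]/q[2]
E
python3 - <<'E'
from h import *
for n in("top","side"):
    i,K,p,M=cam(n); cv2.imwrite(f"pics/{n}0.png",i[:,:,::-1]); print(n,K.tolist(),p,M.round(3).tolist())
    for t in["lamp","rack","panel","meter","holder","ledge","spot","jug","tumbler_a","tin"]:
        print(t,[(round(o["score"],2),np.round(o["bbox"]).tolist()) for o in r.outline_of(t,n)])
print(r.read_state())
E
```

```text
pics
top [[370.85993818356803, 0.0, 323.30130017148423], [0.0, 370.85993818356803, 197.5052777513033], [0.0, 0.0, 1.0]] [ 0.33056764 -0.00181353  1.2756772 ] [[0.029, -0.988, 0.15], [-1.0, -0.03, -0.005], [0.009, -0.149, -0.989]]
lamp [(0.52, [218.0, 200.0, 11.0, 24.0])]
rack [(0.64, [230.0, 205.0, 43.0, 31.0])]
panel [(0.71, [466.0, 205.0, 33.0, 22.0]), (0.62, [340.0, 170.0, 51.0, 32.0])]
meter [(0.63, [412.0, 246.0, 18.0, 15.0]), (0.63, [442.0, 234.0, 19.0, 14.0])]
holder [(0.69, [410.0, 216.0, 26.0, 25.0])]
ledge [(0.74, [322.0, 194.0, 71.0, 53.0])]
spot []
jug [(0.85, [201.0, 151.0, 45.0, 45.0])]
tumbler_a [(0.89, [465.0, 206.0, 28.0, 18.0]), (0.78, [181.0, 211.0, 29.0, 24.0])]
tin [(0.91, [436.0, 156.0, 41.0, 38.0]), (0.4, [230.0, 206.0, 42.0, 29.0])]
side [[493.9152104776288, 0.0, 312.2189960339654], [0.0, 493.9152104776288, 194.57168086050228], [0.0, 0.0, 1.0]] [0.35106499 1.0865309  1.03094766] [[-0.991, -0.068, 0.115], [-0.132, 0.643, -0.754], [-0.023, -0.763, -0.647]]
lamp [(0.68, [356.0, 281.0, 22.0, 26.0]), (0.67, [299.0, 275.0, 11.0, 25.0]), (0.57, [310.0, 273.0, 25.0, 2
[... 546 characters left out ...]
11741586,  0.33217837, -0.06471519,  1.46009512,  0.02158371,
        1.34990322, -0.08849563]), 'joint_vel': array([-2.38552527e-04, -1.08187965e-03,  1.73122818e-03, -2.44256998e-04,
        4.56690839e-05, -1.00698874e-04,  1.45844116e-03]), 'joint_torque': array([ 1.93439138e-05, -6.23056555e+01,  2.42495321e-02, -3.90123260e+01,
       -6.11807685e-02,  3.17464233e-02,  6.37364064e-05]), 'ee_pos': array([ 0.26102626, -0.567906  ,  0.2335914 ]), 'eef_rot': array([9.76891106e-01, 2.13737604e-01, 3.14188710e-05, 4.84832571e-05]), 'ft_force': array([-0.65175202,  0.17430731, -0.67820275]), 'torque': array([0.04445831, 0.00070817, 0.03397113]), 'grip_force': 0.0, 'width': 0.0871301982102387}
```

```bash
python3 - <<'E'
import cv2
a=cv2.imread("pics/top0.png")[120:270,160:520]; cv2.imwrite("pics/a.png",cv2.resize(a,(792,330),interpolation=cv2.INTER_CUBIC))
b=cv2.imread("pics/side0.png")[100:380,220:430]; cv2.imwrite("pics/b.png",cv2.resize(b,(450,600),interpolation=cv2.INTER_CUBIC))
E
```

```text
(no output)
```

View pics/a.png

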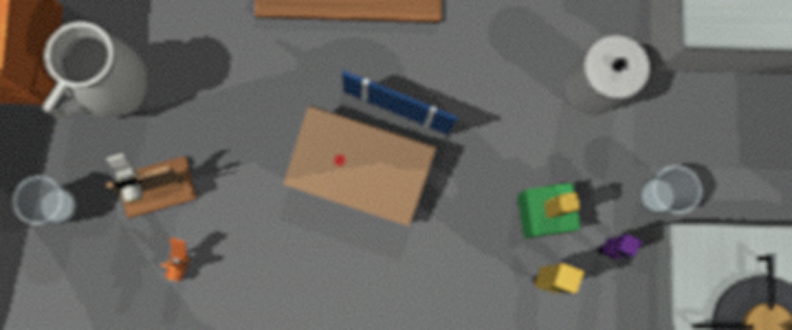

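View pics/b.png

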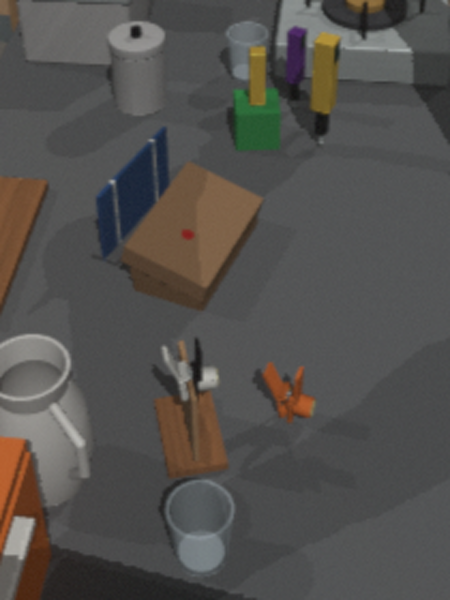

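```bash
cat > fit.py <<'E'
from h import *
from scipy.optimize import differential_evolution as DE
C={}
for n in("top","side"):
    i,K,p,M=cam(n); C[n]=(cv2.cvtColor(i,cv2.COLOR_RGB2HSV).astype(int),K,p,M)
def big(m):
    k,l,s,_=cv2.connectedComponentsWithStats(m.astype(np.uint8)); return l==1+np.argmax(s[1:,4])
def hull(m):
    pts=np.argwhere(m)[:,::-1].astype(np.int32); o=np.zeros(m.shape,np.uint8); cv2.fillConvexPoly(o,cv2.convexHull(pts),1); return o
def box(n,c): # col,row window
    m=np.zeros((400,640),bool); m[c[1]:c[3],c[0]:c[2]]=1; return m
def fit(name,masks,V,x0,span=.06):
    V=np.array(V)
    def cost(q):
        c,s=np.cos(q[2]),np.sin(q[2]); W=V@np.array([[c,s,0],[-s,c,0],[0,0,1]])+[q[0],q[1],0]
        t=0
        for n,m in masks.items():
            _,K,p,M=C[n]; U=(K@M.T@(W-p).T); U=(U[:2]/U[2]).T
            o=np.zeros((1600,2560),np.uint8)[:1,:1]
            h=cv2.convexHull(((U+.5)*16-8).astype(np.int32).reshape(-1,1,2))
            o=np.zeros(m.shape,np.uint8); cv2.fillConvexPoly(o,h,1,shift=4)
            t+=1-(o&m).sum()/(o|m).sum()
        return t
    b=[(x0[0]-span,x0[0]+span),(x0[1]-span,x0[1]+span),(x0[2]-.6,x0[2]+.6)]
    q=DE(cost,b,seed=0,maxiter=60,popsize=12); print(name,np.round(q.x,4),"deg",round(np.degrees(q.x[2]),1),"iou loss",round(q.fun,3)); return q.x
def bx(x0,x1,y0,y1,z0,z1): return [(a,b,c) for a in(x0,x1) for b in(y0,y1) for c in(z0,z1)]
T,S=C["top"],C["side"]
if __name__=="__main__":
    H=lambda n,a,b,s,v:(C[n][0][:,:,0]>=a)&(C[n][0][:,:,0]<=b)&(C[n][0][:,:,1]>=s)&(C[n][0][:,:,2]>=v)
    bt=(300,145,380,190);bs=(255,150,305,230)
    pm={"top":hull(H("top",100,125,100,30)&box(0,bt)),"side":hull(H("side",100,125,100,30)&box(0,bs))}
    gx=lambda n,c:at_z(*C[n][1:],*c,0.05)[:2]
    P=fit("panel",pm,bx(-.003,.003,-.09,.09,.01,.12),[*gx("top",(340,170)),-.3])
    gm={"top":hull(big(H("top",45,75,120,30))),"side":hull(big(H("side",45,75,120,30)))}
    fit("holder",gm,bx(-.035,.035,-.035,.035,0,.07),[*gx("top",(410,216)),0])
    for n,w in(("top",(300,175,330,205)),("side",(295,195,320,220))):
        hs=C[n][0]; m=((hs[:,:,0]<5)|(hs[:,:,0]>172))&(hs[:,:,1]>150)&(hs[:,:,2]>70)&box(0,w)
        v,u=np.argwhere(m).mean(0); print("spot",n,u,v,m.sum(),at_z(*C[n][1:],u,v,.065))
    # ledge: brown hull
    lm={"top":hull(big(H("top",3,22,50,50)&box(0,(286,165,362,224)))),"side":hull(big(H("side",3,22,50,40)&box(0,(272,172,346,248))))}
    t=np.tan(np.radians(15))*.06
    fit("ledge",lm,[(-.06,y,z) for y in(-.1,.1) for z in(0,.065-t)]+[(.06,y,z) for y in(-.1,.1) for z in(0,.065+t)],[*gx("top",(322,194)),-.3])
    for n in C: print(n,{k:(v.sum()) for k,v in(("p",pm[n]),("g",gm[n]),("l",lm[n]))})
    # yellow small meter: top-face; rack board
    for n,w in(("top",(395,195,430,225)),("side",(325,115,350,152))):
        m=big(H(n,18,32,110,60)&box(0,w)); u,v=np.argwhere(m).T[::-1]; print("meter",n,u.min(),u.max(),v.min(),v.max())
    rk={n:[o for o in r.outline_of("rack",n)][0]["mask"] for n in("top","side")}
    for n in rk: print("rack",n,rk[n].sum())
    np.savez("rk.npz",**rk)
E
python3 fit.py; python3 - <<'E'
import cv2
a=cv2.imread("pics/top0.png")[175:235,195:275]; a=cv2.resize(a,(400,300),interpolation=cv2.INTER_CUBIC)
b=cv2.imread("pics/side0.png")[250:330,280:340]; b=cv2.resize(b,(400,533),interpolation=cv2.INTER_CUBIC)
import numpy as np
c=np.zeros((533,800,3),np.uint8); c[:300,:400]=a; c[:,400:]=b
cv2.imwrite("pics/c.png",c)
E
```

```text
panel [ 0.619  -0.0629 -0.3536] deg -20.3 iou loss 0.154
holder [ 0.4658 -0.2947  0.1042] deg 6.0 iou loss 0.185
spot top 313.8666666666667 192.46666666666667 15 [0.52958005 0.02419681 0.065     ]
spot side 307.1111111111111 208.94444444444446 18 [0.52965237 0.02579953 0.065     ]
ledge [ 0.5244 -0.0059 -0.294 ] deg -16.8 iou loss 0.08
top {'p': np.uint64(530), 'g': np.uint64(544), 'l': np.uint64(2484)}
side {'p': np.uint64(1009), 'g': np.uint64(573), 'l': np.uint64(2882)}
meter top 408 423 207 218
meter side 336 343 122 148
rack top 562
rack side 1109
```

View pics/c.png

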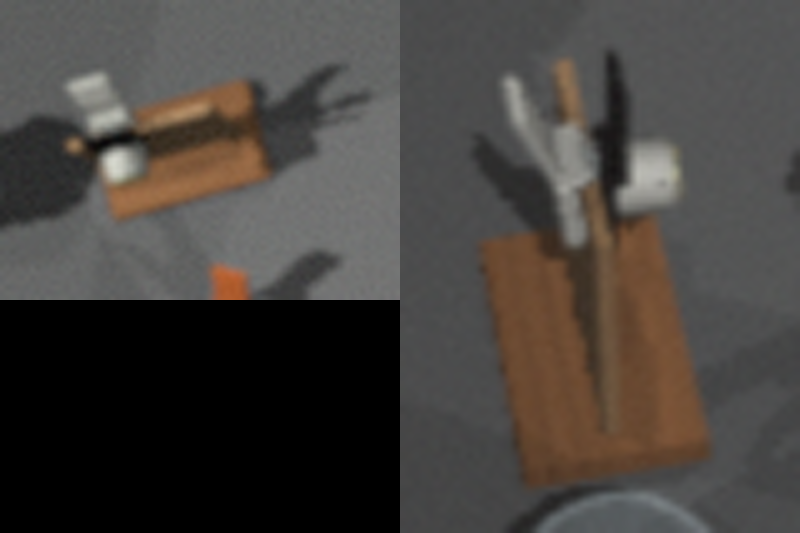

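```bash
cat > m.py <<'E'
from h import *
i,K,p,M=cam("top");T=(K,p,M); i,K,p,M=cam("side");S=(K,p,M)
f=lambda c,u,v,z:at_z(*c,u,v,z).round(4)[:2]
print("rack top far/near side",f(S,280+163/6.667,250+60/6.667,.12),f(S,280+198/6.667,250+238/6.667,.12))
print("rack top top",f(T,195+212/5,175+106/5,.12),f(T,195+70/5,175+146/5,.12))
print("foot side",[f(S,280+a/6.667,250+b/6.667,.012).tolist() for a,b in((83,242),(258,215),(310,445),(125,475))])
print("foot top",[f(T,195+a/5,175+b/5,.012).tolist() for a,b in((248,80),(268,175),(110,217))])
print("white handle top top/side",f(T,195+85/5,175+80/5,.174),f(S,280+108/6.667,250+78/6.667,.174))
print("black handle top side",f(S,280+213/6.667,250+52/6.667,.174))
print("head side",f(S,280+250/6.667,250+178/6.667,.118),"top",f(T,195+122/5,175+163/5,.125))
E
python3 m.py
```

```text
rack top far/near side [0.5002 0.2702] [0.4759 0.3519]
rack top top [0.5013 0.2631] [0.4733 0.3503]
foot side [[0.5354, 0.2719], [0.4687, 0.2506], [0.4363, 0.3565], [0.5024, 0.3775]]
foot top [[0.5361, 0.2642], [0.4707, 0.2466], [0.4387, 0.3523]]
white handle top top/side [0.5068 0.3278] [0.5092 0.329 ]
black handle top side [0.4745 0.313 ]
head side [0.4614 0.3211] top [0.463  0.3156]
```

```bash
cat > go.py <<'E'
# usage: go.py x y z [azimuth_of_tool_y_deg] [n]  -> rows from the measured pose (shift, then turn)
import sys; from h import *
s=r.read_state(); a=sys.argv[1:]; t=np.array([float(v) for v in a[:3]])
Mt=R.from_quat(s["eef_rot"]).as_matrix(); p=s["ee_pos"]; az=np.degrees(np.arctan2(Mt[1,1],Mt[0,1]))
d=t-p; dy=((float(a[3])-az+90)%180-90) if len(a)>3 and a[3]!="-" else 0
n=int(a[4]) if len(a)>4 else max(1,int(np.ceil(max(np.linalg.norm(d)/.040,abs(dy)/7))))
print("t",s["time"],"pos",p.round(4),"az",az.round(1),"q7",s["joint_positions"][6].round(2),"n",n)
rows=[]
for k in range(n):
    A=np.radians(az+dy*k/n); y=np.array([np.cos(A),np.sin(A),0]); x=np.array([-y[1],y[0],0])
    e=d/n; rows.append([round(e@x,4),round(e@y,4),round(-e[2],4),round(-np.radians(dy)/n,3)])
for k in range(0,n,8): print(rows[k:k+8])
E
python3 go.py .43 -.08 .245 17
```

```text
t 1.4 pos [ 0.261  -0.5679  0.2336] az -65.3 q7 -0.09 n 13
[[np.float64(0.0275), np.float64(-0.0287), np.float64(-0.0009), np.float64(-0.111)], [np.float64(0.0305), np.float64(-0.0255), np.float64(-0.0009), np.float64(-0.111)], [np.float64(0.0331), np.float64(-0.022), np.float64(-0.0009), np.float64(-0.111)], [np.float64(0.0353), np.float64(-0.0182), np.float64(-0.0009), np.float64(-0.111)], [np.float64(0.0371), np.float64(-0.0142), np.float64(-0.0009), np.float64(-0.111)], [np.float64(0.0384), np.float64(-0.01), np.float64(-0.0009), np.float64(-0.111)], [np.float64(0.0393), np.float64(-0.0057), np.float64(-0.0009), np.float64(-0.111)], [np.float64(0.0397), np.float64(-0.0013), np.float64(-0.0009), np.float64(-0.111)]]
[[np.float64(0.0396), np.float64(0.0031), np.float64(-0.0009), np.float64(-0.111)], [np.float64(0.039), np.float64(0.0074), np.float64(-0.0009), np.float64(-0.111)], [np.float64(0.038), np.float64(0.0117), np.float64(-0.0009), np.float64(-0.111)], [np.float64(0.0364), np.float64(0.0158), np.float64(-0.0009), np.float64(-0.111)], [np.float64(0.0345), np.float64(0.0197), np.float64(-0.0009), np.float64(-0.111)]]
```

```bash
sed -i 's/round(\(-\?[^,]*\),\([34]\))/float(round(\1,\2))/g' go.py; sed -n 11,12p go.py
python3 -m pendant '[[0.0275,-0.0285,-0.001,-0.111],[0.0305,-0.0255,-0.001,-0.111],[0.033,-0.022,-0.001,-0.111],[0.035,-0.018,-0.001,-0.111],[0.037,-0.014,-0.001,-0.111],[0.0385,-0.01,-0.001,-0.111],[0.039,-0.0055,-0.001,-0.111],[0.0395,-0.0015,-0.001,-0.111]]' 1
python3 -m pendant '[[0.0395,0.003,-0.001,-0.111],[0.039,0.0075,-0.001,-0.111],[0.038,0.0115,-0.001,-0.111],[0.0365,0.016,-0.001,-0.111],[0.0345,0.0195,-0.001,-0.111]]'
python3 go.py .483 .3185 .245 17
```

```text
e=d/n; rows.append([float(round(e@x,4)),float(round(e@y,4)),float(round(-e[2],4)),float(round(-np.radians(dy)/n,3))])
for k in range(0,n,8): print(rows[k:k+8])
time: 2.07
ee_pos: [0.3644, -0.2668, 0.2418]
eef_rot: [0.789, 0.615, -0.0, 0.0]
ft_force: [-0.1, 0.2, 0.7]
width: 0.0867
grip_force: 0.0
time: 2.48
ee_pos: [0.4283, -0.0787, 0.247]
eef_rot: [0.59, 0.807, -0.0, 0.001]
ft_force: [1.5, -1.4, 0.4]
width: 0.087
grip_force: 0.0
t 2.4833 pos [ 0.4283 -0.0787  0.247 ] az 17.7 q7 0.43 n 11
[[0.0329, 0.0157, 0.0002, 0.001], [0.0329, 0.0157, 0.0002, 0.001], [0.0329, 0.0156, 0.0002, 0.001], [0.0329, 0.0156, 0.0002, 0.001], [0.033, 0.0156, 0.0002, 0.001], [0.033, 0.0155, 0.0002, 0.001], [0.033, 0.0155, 0.0002, 0.001], [0.033, 0.0155, 0.0002, 0.001]]
[[0.033, 0.0154, 0.0002, 0.001], [0.033, 0.0154, 0.0002, 0.001], [0.0331, 0.0153, 0.0002, 0.001]]
```

```bash

python3 -m pendant '[[0.033,0.0155,0,0.001],[0.033,0.0155,0,0.001],[0.033,0.0155,0,0.001],[0.033,0.0155,0,0.001],[0.033,0.0155,0,0.001],[0.033,0.0155,0,0.001],[0.033,0.0155,0,0.001],[0.033,0.0155,0,0.001]]'
python3 -m pendant '[[0.033,0.0155,0,0.001],[0.033,0.0155,0,0.001],[0.033,0.0155,0,0.001],[0,0,0,0],[0,0,0,0]]'
python3 go.py .483 .3185 .152 17;  python3 - <<'E'
from h import *
o=[]
for n,(a,b,c,d) in(("top",(170,270,150,250)),("side",(260,380,180,340))):
    i,*k=cam(n); print(n,proj(*k,r.read_state()["ee_pos"])); o.append(cv2.resize(i[c:d,a:b,::-1],(400,int(400*(d-c)/(b-a))),interpolation=cv2.INTER_CUBIC))
h=max(x.shape[0] for x in o); z=np.zeros((h,800,3),np.uint8)
for k,x in enumerate(o): z[:x.shape[0],400*k:400*k+400]=x
cv2.imwrite("pics/d.png",z)
E
```

```text
time: 3.15
ee_pos: [0.4688, 0.2099, 0.2469]
eef_rot: [0.596, 0.803, 0.0, 0.001]
ft_force: [0.9, -0.4, -0.4]
width: 0.087
grip_force: 0.0
time: 3.57
ee_pos: [0.4833, 0.319, 0.246]
eef_rot: [0.595, 0.804, -0.0, -0.001]
ft_force: [0.8, -0.7, 0.3]
width: 0.0872
grip_force: 0.0
t 3.5667 pos [0.4833 0.319  0.246 ] az 17.0 q7 -0.57 n 3
[[-0.0001, -0.0002, 0.0313, -0.0], [-0.0001, -0.0002, 0.0313, -0.0], [-0.0001, -0.0002, 0.0313, -0.0]]
top [207.86958064 194.80390768]
side [306.52416081 236.3430996 ]
```

View pics/d.png

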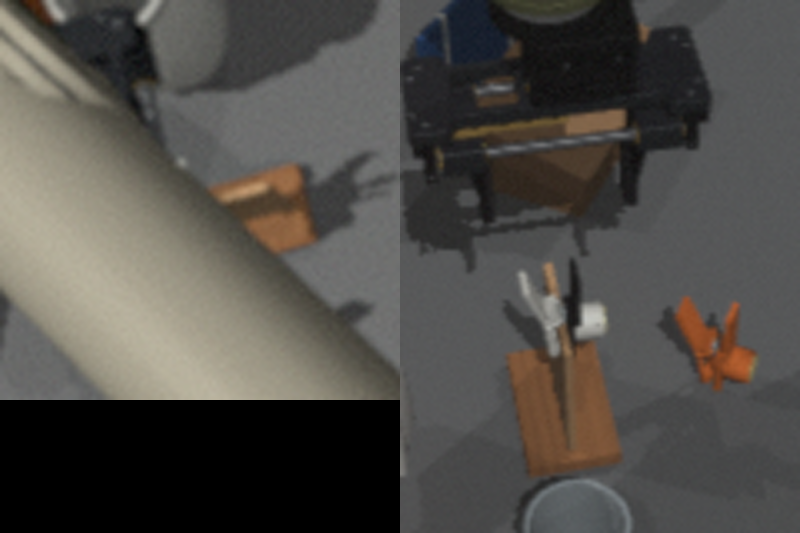

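```bash
python3 - <<'E'
from h import *
i,*T=cam("top")
for nm,u,v,z in(("rimL",180.5,144,.19),("rimR",210.5,144,.19),("rim bottom",196,156,.19),("handle",182,169,.1),("handle15",182,169,.15)): print(nm,at_z(*T,u,v,z).round(3))
E
```

```text
rimL [0.645 0.428 0.19 ]
rimR [0.648 0.338 0.19 ]
rim bottom [0.609 0.379 0.19 ]
handle [0.588 0.452 0.1  ]
handle15 [0.577 0.433 0.15 ]
```

```bash

python3 -m pendant '[[0,0,0.032,0],[0,0,0.032,0],[0,0,0.03,0],[0,0,0,0],[0,0,0,0]]'
python3 -m pendant '[[0,0,0,0],[0,0,0,0],[0,0,0,0],[0,0,0,0],[0,0,0,0],[0,0,0,0]]' 0 25
```

```text
time: 4.13
ee_pos: [0.4845, 0.3147, 0.1524]
eef_rot: [0.597, 0.802, -0.001, -0.0]
ft_force: [0.3, 0.0, 0.1]
width: 0.0867
grip_force: 0.0
time: 4.63
ee_pos: [0.4846, 0.3166, 0.1529]
eef_rot: [0.597, 0.802, 0.0, 0.0]
ft_force: [0.6, 0.9, 0.5]
width: 0.0554
grip_force: 0.4
```

```bash

python3 -m pendant '[[0,0,0,0],[0,0,0,0],[0,0,0,0],[0,0,0,0],[0,0,0,0],[0,0,0,0],[0,0,0,0],[0,0,0,0]]'; python3 -m pendant '[[0,0,0,0],[0,0,0,0],[0,0,0,0]]'
```

```text
time: 5.3
ee_pos: [0.4844, 0.3164, 0.1524]
eef_rot: [0.597, 0.802, -0.0, -0.0]
ft_force: [0.0, 0.3, -0.9]
width: 0.0258
grip_force: 25.0
time: 5.55
ee_pos: [0.4845, 0.3164, 0.1525]
eef_rot: [0.597, 0.802, -0.0, 0.0]
ft_force: [-0.7, -0.1, -1.1]
width: 0.0259
grip_force: 25.0
```

```bash
python3 -m pendant '[[0,0,-0.025,0],[0,0,-0.035,0],[0,0,-0.02,0],[0,0,0,0],[0,0,0,0]]'
cat > pp.py <<'E'
from h import *
t=r.camera
i,*T=cam("top"); i2,*S=cam("side")
f=lambda c,u,v,z:at_z(*c,u,v,z).round(4)[:2]
A=[(T,160+343/2.2,120+71/2.2),(T,160+456/2.2,120+115/2.2),(S,220+98/2.143,100+194/2.143),(S,220+166/2.143,100+128/2.143)]
for c,u,v in A: print(f(c,u,v,.12))
x,y,a=.619,-.0629,-.3536
for s in(-.09,.09):
    X=[x-s*np.sin(a),y+s*np.cos(a),.12]; print(np.round(X,4),proj(*T,X).round(1),proj(*S,X).round(1))
a=cv2.imread("pics/top0.png")[140:200,300:380]; b=cv2.imread("pics/side0.png")[150:240,250:320]
c=np.zeros((514,800,3),np.uint8); c[:300,:400]=cv2.resize(a,(400,300),interpolation=cv2.INTER_CUBIC); c[:,400:]=cv2.resize(b,(400,514),interpolation=cv2.INTER_CUBIC); cv2.imwrite("pics/e.png",c)
E
python3 pp.py
```

```text
time: 5.97
ee_pos: [0.4848, 0.3168, 0.2335]
eef_rot: [0.597, 0.802, 0.001, 0.001]
ft_force: [-0.1, -0.1, -1.9]
width: 0.0259
grip_force: 25.0
[0.6514 0.0207]
[ 0.5909 -0.145 ]
[0.6496 0.0201]
[ 0.5814 -0.1376]
[ 0.5878 -0.1473  0.12  ] [368.  173.2] [295.9 157.8]
[0.6502 0.0215 0.12  ] [315.7 152.6] [265.4 190.8]
```

View pics/e.png

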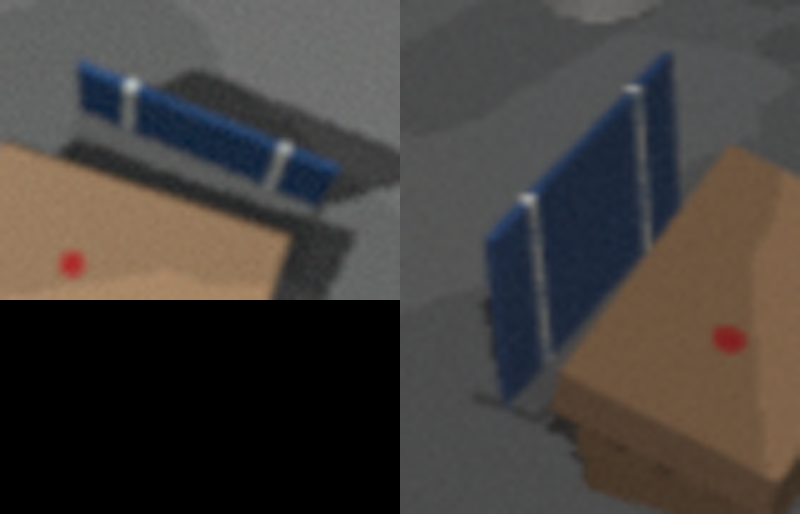

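```bash
python3 - <<'E'
from h import *
i,*T=cam("top"); i2,*S=cam("side")
f=lambda c,u,v,z:at_z(*c,u,v,z).round(4)[:2]
print("stripes",[f(*a,.12) for a in((T,326.4,156.8),(T,357,169.6),(S,272.2,184.7),(S,290.6,165.75))])
print("ends",[f(*a,.12) for a in((T,316,152.8),(T,367.6,173.6),(S,265.4,192),(S,297.4,159.6))])
E
python3 go.py .611 -.076 .235 -20 14
```

```text
stripes [array([ 0.6375, -0.0133]), array([ 0.5986, -0.1121]), array([ 0.6361, -0.0081]), array([ 0.5976, -0.1047])]
ends [array([0.6497, 0.0204]), array([ 0.5866, -0.1461]), array([0.6492, 0.0267]), array([ 0.5817, -0.1383])]
t 6.1667 pos [0.4841 0.316  0.2313] az 16.7 q7 -0.58 n 14
[[-0.0294, 0.0006, -0.0003, 0.046], [-0.0294, 0.002, -0.0003, 0.046], [-0.0292, 0.0033, -0.0003, 0.046], [-0.0291, 0.0046, -0.0003, 0.046], [-0.0288, 0.006, -0.0003, 0.046], [-0.0285, 0.0073, -0.0003, 0.046], [-0.0282, 0.0086, -0.0003, 0.046], [-0.0277, 0.0099, -0.0003, 0.046]]
[[-0.0272, 0.0111, -0.0003, 0.046], [-0.0267, 0.0124, -0.0003, 0.046], [-0.0261, 0.0136, -0.0003, 0.046], [-0.0255, 0.0147, -0.0003, 0.046], [-0.0248, 0.0159, -0.0003, 0.046], [-0.024, 0.017, -0.0003, 0.046]]
```

```bash

python3 -m pendant '[[-0.0294,0.0005,-0.0003,0.046],[-0.0294,0.002,-0.0003,0.046],[-0.0292,0.0033,-0.0003,0.046],[-0.029,0.0046,-0.0003,0.046],[-0.0288,0.006,-0.0003,0.046],[-0.0285,0.0073,-0.0003,0.046],[-0.0282,0.0086,-0.0003,0.046],[-0.0277,0.01,-0.0003,0.046]]'
python3 -m pendant '[[-0.0272,0.011,-0.0003,0.046],[-0.0267,0.0124,-0.0003,0.046],[-0.026,0.0136,-0.0003,0.046],[-0.0255,0.0147,-0.0003,0.046],[-0.0248,0.0155,-0.0003,0.046],[-0.024,0.016,-0.0003,0.046],[0,0,0,0],[0,0,0,0]]'
python3 go.py .6097 -.0755 .17 -20.5 
python3 - <<'E'
from h import *
i,*k=cam("side"); print(proj(*k,r.read_state()["ee_pos"]))
cv2.imwrite("pics/f.png",cv2.resize(i[110:250,230:350,::-1],(514,600),interpolation=cv2.INTER_CUBIC))
E
```

```text
time: 6.83
ee_pos: [0.5567, 0.0908, 0.2341]
eef_rot: [0.734, 0.679, -0.001, -0.0]
ft_force: [0.6, -0.2, -0.6]
width: 0.0257
grip_force: 25.0
time: 7.5
ee_pos: [0.6097, -0.0779, 0.2357]
eef_rot: [0.821, 0.57, -0.001, -0.0]
ft_force: [-0.4, 0.5, -1.1]
width: 0.0262
grip_force: 25.0
t 7.5 pos [ 0.6097 -0.0779  0.2357] az -20.4 q7 -0.46 n 2
[[0.0011, -0.0004, 0.0329, 0.001], [0.0011, -0.0004, 0.0329, 0.001]]
[282.76965467 139.22531932]
```

View pics/f.png

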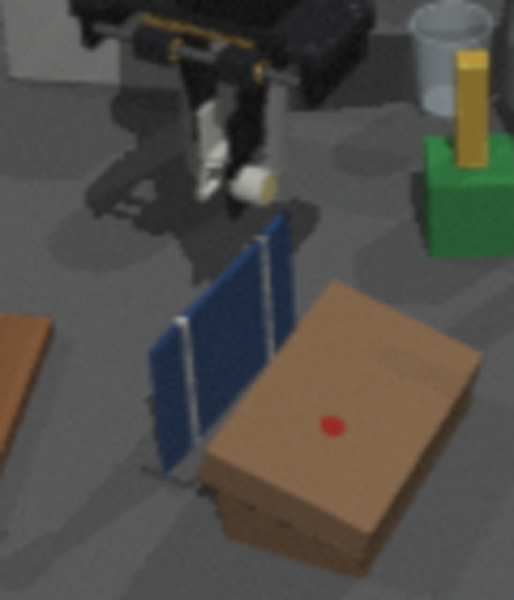

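```bash

python3 -m pendant '[[0.001,-0.0005,0.03,0],[0.001,0,0.02,0],[0,0,0.015,0],[0,0,0,0],[0,0,0,0]]'
python3 -m pendant '[[0,0,0.007,0],[0,0,0.007,0],[0,0,0.003,0],[0,0,0,0],[0,0,0,0]]'
```

```text
time: 7.97
ee_pos: [0.6094, -0.072, 0.1716]
eef_rot: [0.82, 0.573, -0.0, -0.001]
ft_force: [-0.5, 0.3, -0.8]
width: 0.0257
grip_force: 25.0
time: 8.38
ee_pos: [0.6097, -0.073, 0.1548]
eef_rot: [0.82, 0.572, -0.0, 0.0]
ft_force: [0.4, -0.3, -0.8]
width: 0.0255
grip_force: 25.0
```

```bash

python3 -m pendant '[[0,0,0.002,0],[0,0,0.002,0],[0,0,0,0],[0,0,0,0]]'
python3 -m pendant '[[0,0,0,0],[0,0,0,0],[0,0,0,0],[0,0,0,0],[0,0,0,0],[0,0,0,0],[0,0,0,0]]' 0.9
```

```text
time: 8.72
ee_pos: [0.6099, -0.073, 0.1519]
eef_rot: [0.82, 0.572, 0.0, 0.0]
ft_force: [-4.5, 0.4, 7.6]
width: 0.0256
grip_force: 25.0
time: 9.3
ee_pos: [0.6097, -0.073, 0.1507]
eef_rot: [0.82, 0.572, 0.0, 0.0]
ft_force: [-0.7, 0.7, -0.6]
width: 0.0645
grip_force: 0.0
```

```bash

python3 -m pendant '[[0,0,0,0],[0,0,0,0],[0,0,0,0],[0,0,-0.02,0],[0,0,-0.03,0],[0,0,-0.04,0],[0,0,0,0]]' 1
python3 - <<'E'
from h import *
i,*k=cam("side"); print(proj(*k,r.read_state()["ee_pos"]))
cv2.imwrite("pics/g.png",cv2.resize(i[110:250,230:350,::-1],(514,600),interpolation=cv2.INTER_CUBIC))
for n in("side","top"):
    if n=="top": i,*k=cam(n)
    print(n,[(round(o["score"],2),np.round(o["bbox"]).tolist()) for o in r.outline_of("lamp",n)])
E
```

```text
time: 9.88
ee_pos: [0.6124, -0.0726, 0.2485]
eef_rot: [0.82, 0.572, 0.004, 0.003]
ft_force: [0.3, 0.2, 0.3]
width: 0.0868
grip_force: 0.0
[281.64050961 137.11251655]
side [(0.58, [285.0, 171.0, 21.0, 25.0]), (0.56, [355.0, 280.0, 20.0, 26.0])]
top []
```

View pics/g.png

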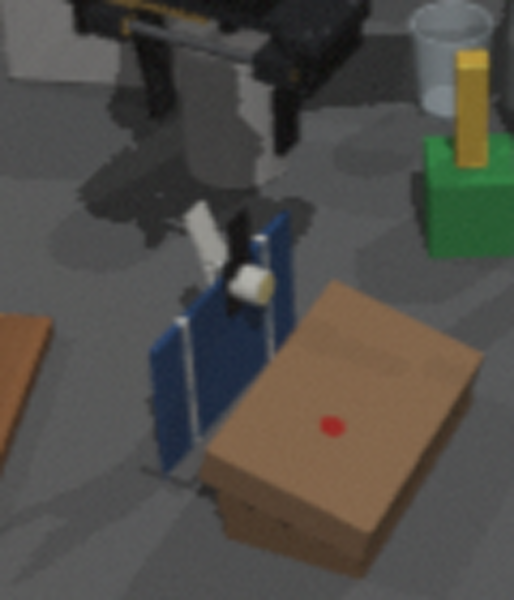

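```bash
python3 - <<'E'
from h import *
i,*T=cam("top"); i2,*S=cam("side")
print(at_z(*T,418.2,211.8,.165).round(4),at_z(*S,339.9,123.3,.165).round(4))
c=np.zeros((520,800,3),np.uint8)
c[:400,:400]=cv2.resize(i[190:240,385:435,::-1],(400,400),interpolation=cv2.INTER_CUBIC)
c[:520,400:]=cv2.resize(i2[112:177,315:365,::-1],(400,520),interpolation=cv2.INTER_CUBIC)
cv2.imwrite("pics/k.png",c)
for yaw in(0,6,12):
    a=np.radians(yaw)
    for n,C,o in(("T",T,(385,190)),("S",S,(315,112))):
        print(yaw,n,[np.round((proj(*C,[.4658+x*np.cos(a)-y*np.sin(a),-.2947+x*np.sin(a)+y*np.cos(a),z])-o+.5)*8).astype(int).tolist() for h,z in((.012,.165),(.035,.07)) for x,y in((h,h),(h,-h),(-h,-h),(-h,h))])
E
```

```text
[ 0.4636 -0.2946  0.165 ] [ 0.463  -0.2892  0.165 ]
0 T [[238, 140], [301, 142], [302, 205], [238, 203], [123, 112], [293, 117], [295, 287], [124, 282]]
0 S [[166, 101], [171, 70], [229, 73], [224, 104], [104, 322], [121, 228], [284, 237], [271, 331]]
6 T [[235, 144], [298, 139], [305, 202], [242, 207], [115, 121], [284, 108], [304, 278], [133, 291]]
6 S [[168, 103], [168, 71], [226, 71], [228, 103], [112, 327], [113, 233], [275, 232], [280, 327]]
12 T [[232, 147], [294, 136], [308, 198], [246, 209], [108, 131], [274, 100], [311, 268], [143, 298]]
12 S [[172, 104], [165, 73], [223, 70], [230, 101], [121, 332], [104, 238], [266, 227], [288, 321]]
```

View pics/k.png

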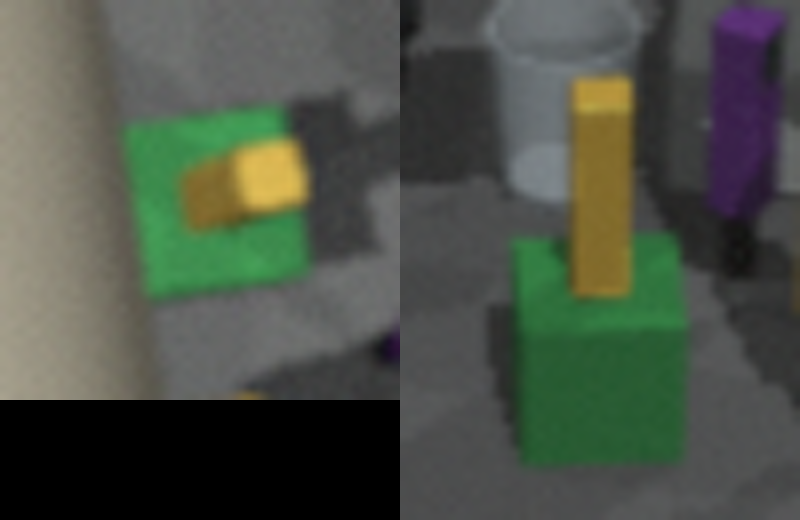

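```bash
python3 - <<'E'
from h import *
i,*T=cam("top"); i2,*S=cam("side")
f=lambda c,u,v,z:at_z(*c,u,v,z).round(3).tolist()
b=lambda u,v:(220+u/2.143,100+v/2.143); a=lambda u,v:(160+u/2.2,120+v/2.2)
print("big tip side",f(S,*b(320,142),0)); 
for z in(.15,.17,.19,.21): print(z,"big top side",f(S,*b(328,38),z),"top",f(T,*a(570,278),z))
print("purple tip side",f(S,*b(294,97),0))
for z in(.13,.15,.17): print(z,"purple top side",f(S,*b(298,31),z),"top",f(T,*a(632,243),z))
print("tumbler",f(S,*b(249,75),0),"tin",f(S,*b(141,108),0))
E
python3 go.py .4645 -.294 .22 6
```

```text
big tip side [0.359, -0.286, 0.0]
0.15 big top side [0.357, -0.358, 0.15] top [0.361, -0.3, 0.15]
0.17 big top side [0.357, -0.325, 0.17] top [0.36, -0.295, 0.17]
0.19 big top side [0.357, -0.293, 0.19] top [0.36, -0.29, 0.19]
0.21 big top side [0.357, -0.26, 0.21] top [0.359, -0.284, 0.21]
purple tip side [0.408, -0.409, 0.0]
0.13 purple top side [0.406, -0.408, 0.13] top [0.412, -0.393, 0.13]
0.15 purple top side [0.405, -0.375, 0.15] top [0.411, -0.387, 0.15]
0.17 purple top side [0.404, -0.342, 0.17] top [0.41, -0.38, 0.17]
tumbler [0.491, -0.469, 0.0] tin [0.663, -0.351, 0.0]
t 10.2833 pos [ 0.6092 -0.0731  0.2397] az -20.2 q7 -0.46 n 7
[[-0.0368, -0.0085, 0.0028, -0.065], [-0.0361, -0.0109, 0.0028, -0.065], [-0.0353, -0.0132, 0.0028, -0.065], [-0.0344, -0.0155, 0.0028, -0.065], [-0.0333, -0.0177, 0.0028, -0.065], [-0.0321, -0.0199, 0.0028, -0.065], [-0.0307, -0.0219, 0.0028, -0.065]]
```

```bash
python3 go.py .4645 -.294 .225 -83.5 10
```

```text
t 10.2833 pos [ 0.6092 -0.0731  0.2397] az -20.2 q7 -0.46 n 10
[[-0.0257, -0.006, 0.0015, 0.111], [-0.0262, -0.0031, 0.0015, 0.111], [-0.0264, -0.0002, 0.0015, 0.111], [-0.0263, 0.0027, 0.0015, 0.111], [-0.0258, 0.0056, 0.0015, 0.111], [-0.025, 0.0084, 0.0015, 0.111], [-0.024, 0.0111, 0.0015, 0.111], [-0.0226, 0.0137, 0.0015, 0.111]]
[[-0.0209, 0.0161, 0.0015, 0.111], [-0.019, 0.0183, 0.0015, 0.111]]
```

```bash

python3 -m pendant '[[-0.0257,-0.006,0.0015,0.111],[-0.0262,-0.003,0.0015,0.111],[-0.0264,0,0.0015,0.111],[-0.0263,0.0027,0.0015,0.111],[-0.0258,0.0056,0.0015,0.111],[-0.025,0.0084,0.0015,0.111],[-0.024,0.011,0.0015,0.111],[-0.0226,0.0137,0.0015,0.111]]'
python3 -m pendant '[[-0.021,0.016,0.0015,0.111],[-0.019,0.0183,0.0015,0.111],[0,0,0,0],[0,0,0,0],[0,0,0,0]]'
python3 go.py .4645 -.294 .137 -83.5 3
```

```text
time: 10.95
ee_pos: [0.4926, -0.2504, 0.2282]
eef_rot: [0.987, 0.162, -0.0, -0.0]
ft_force: [-0.1, 0.2, -0.5]
width: 0.0868
grip_force: 0.0
time: 11.37
ee_pos: [0.4647, -0.2928, 0.2255]
eef_rot: [0.998, 0.055, -0.0, -0.0]
ft_force: [0.3, 0.7, 0.3]
width: 0.0874
grip_force: 0.0
t 11.3667 pos [ 0.4647 -0.2928  0.2255] az -83.7 q7 -1.04 n 3
[[-0.0001, 0.0004, 0.0295, -0.001], [-0.0001, 0.0004, 0.0295, -0.001], [-0.0001, 0.0004, 0.0295, -0.001]]
```

```bash

python3 -m pendant '[[0,0.0005,0.031,0],[0,0.0005,0.031,0],[0,0,0.031,0],[0,0,0,0],[0,0,0,0]]'
python3 -m pendant '[[0,0,0,0],[0,0,0,0],[0,0,0,0],[0,0,0,0],[0,0,0,0],[0,0,0,0],[0,0,0,0],[0,0,0,0]]' 0 12
python3 -m pendant '[[0,0,0,0],[0,0,0,0],[0,0,0,0],[0,0,0,0],[0,0,0,0],[0,0,0,0]]'
```

```text
time: 11.78
ee_pos: [0.4645, -0.293, 0.1321]
eef_rot: [0.998, 0.056, -0.001, -0.001]
ft_force: [0.2, -0.2, 1.3]
width: 0.087
grip_force: 0.0
time: 12.45
ee_pos: [0.4646, -0.2945, 0.1328]
eef_rot: [0.999, 0.054, 0.0, 0.0]
ft_force: [0.1, 0.4, 1.0]
width: 0.0419
grip_force: 0.0
time: 12.95
ee_pos: [0.4646, -0.2945, 0.1327]
eef_rot: [0.999, 0.054, 0.0, 0.0]
ft_force: [0.2, 0.8, 0.1]
width: 0.0242
grip_force: 11.9
```

```bash

python3 -m pendant '[[0,0,-0.009,0],[0,0,-0.009,0],[0,0,-0.009,0],[0,0,0,0],[0,0,0,0]]'
python3 -m pendant '[[-0.004,0,0,0],[-0.004,0,0,0],[-0.004,0,0,0],[0,0,0,0],[0,0,0,0]]'
```

```text
time: 13.37
ee_pos: [0.465, -0.2948, 0.1608]
eef_rot: [0.999, 0.054, 0.001, 0.001]
ft_force: [-0.2, -0.3, -1.0]
width: 0.024
grip_force: 11.9
time: 13.78
ee_pos: [0.4521, -0.2959, 0.1596]
eef_rot: [0.999, 0.054, -0.0, 0.0]
ft_force: [0.6, -0.5, -0.8]
width: 0.0241
grip_force: 12.0
```

```bash

python3 -m pendant '[[-0.004,0,0,0],[-0.004,0,0,0],[-0.004,0,0,0],[-0.0045,0,0,0],[0,0,0,0],[0,0,0,0]]'
python3 -m pendant '[[0,0,-0.01,0],[0,0,-0.02,0],[0,0,-0.03,0],[0,0,-0.03,0],[0,0,0,0],[0,0,0,0]]'
python3 - <<'E'
from h import *
i,*S=cam("side"); s=r.read_state(); print(s["ee_pos"],s["ft_force"],proj(*S,s["ee_pos"]))
u,v=proj(*S,s["ee_pos"]).astype(int)
cv2.imwrite("pics/l.png",cv2.resize(i[v-30:v+60,u-40:u+40,::-1],(533,600),interpolation=cv2.INTER_CUBIC)); print(u,v)
Mt=R.from_quat(s["eef_rot"]).as_matrix()
g=s["ee_pos"]-Mt[:,2]*.008
for deg in(5,10,15,20):
    a=np.radians(deg); ax=Mt[:,0]*np.sin(a)+Mt[:,2]*np.cos(a) # towards tip
    print(deg,[np.round((proj(*S,g+ax*d)-[u-40,v-30]+.5)*6.667).astype(int).tolist() for d in(0,.0707,.1057,.1257)])
E
```

```text
time: 14.28
ee_pos: [0.4355, -0.2977, 0.1597]
eef_rot: [0.999, 0.054, -0.0, -0.0]
ft_force: [0.2, 1.3, -0.7]
width: 0.024
grip_force: 12.0
time: 14.78
ee_pos: [0.4369, -0.298, 0.252]
eef_rot: [0.999, 0.054, 0.001, 0.001]
ft_force: [0.5, -0.2, -1.7]
width: 0.0238
grip_force: 12.0
[ 0.43621181 -0.29764134  0.25034696] [-0.92488781 -0.52484177 -0.88650857] [348.96895368  99.15079676]
348 99
5 [[277, 189], [261, 319], [253, 380], [248, 414]]
10 [[277, 189], [248, 317], [234, 378], [227, 412]]
15 [[277, 189], [236, 315], [216, 374], [205, 408]]
20 [[277, 189], [223, 312], [198, 370], [184, 402]]
```

View pics/l.png

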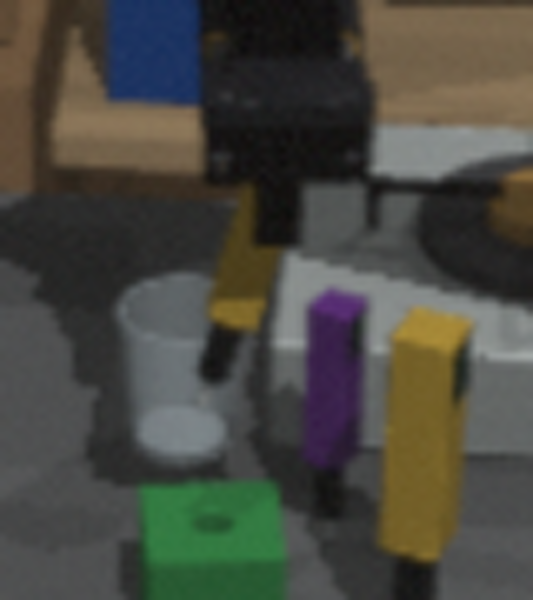

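```bash
python3 go.py .4935 .036 .25 -106.8 10
```

```text
t 14.8333 pos [ 0.4362 -0.2976  0.2503] az -83.8 q7 -0.99 n 10
[[0.0093, -0.0325, 0.0, 0.04], [0.008, -0.0329, 0.0, 0.04], [0.0067, -0.0332, 0.0, 0.04], [0.0053, -0.0334, 0.0, 0.04], [0.004, -0.0336, 0.0, 0.04], [0.0026, -0.0337, 0.0, 0.04], [0.0013, -0.0338, 0.0, 0.04], [-0.0001, -0.0339, 0.0, 0.04]]
[[-0.0014, -0.0338, 0.0, 0.04], [-0.0028, -0.0337, 0.0, 0.04]]
```

```bash

python3 -m pendant '[[0.009,-0.0325,0,0.04],[0.008,-0.033,0,0.04],[0.0067,-0.033,0,0.04],[0.0053,-0.0334,0,0.04],[0.004,-0.0336,0,0.04],[0.0026,-0.0337,0,0.04],[0.0013,-0.0338,0,0.04],[0,-0.034,0,0.04]]'
python3 -m pendant '[[-0.0014,-0.0338,0,0.04],[-0.0028,-0.0337,0,0.04],[0,0,0,0],[0,0,0,0],[0,0,0,0]]'
python3 go.py .4935 .036 .198 -106.8 2
```

```text
time: 15.5
ee_pos: [0.4809, -0.0292, 0.2488]
eef_rot: [0.994, -0.106, -0.001, 0.0]
ft_force: [1.1, -0.1, -0.6]
width: 0.0241
grip_force: 12.0
time: 15.92
ee_pos: [0.4925, 0.0353, 0.2488]
eef_rot: [0.989, -0.145, -0.001, 0.0]
ft_force: [-1.0, 0.5, -1.1]
width: 0.024
grip_force: 12.0
t 15.9167 pos [0.4925 0.0353 0.2488] az -106.7 q7 -2.06 n 2
[[0.0004, -0.0005, 0.0254, 0.001], [0.0004, -0.0005, 0.0254, 0.001]]
```

Descend to 25 mm out and check the tip against the dot from the side.

```bash

python3 -m pendant '[[0.0005,-0.0005,0.025,0],[0.0005,-0.0005,0.025,0],[0.002,0,0.008,0],[0,0,0,0],[0,0,0,0]]'
python3 - <<'E'
from h import *
i,*S=cam("side"); j,*T=cam("top"); s=r.read_state(); print(s["time"],s["ee_pos"],s["ft_force"])
c=proj(*S,[.5296,.025,.065]).astype(int); u,v=c
cv2.imwrite("pics/n.png",cv2.resize(i[v-45:v+15,u-40:u+40,::-1],(800,600),interpolation=cv2.INTER_CUBIC))
Mt=R.from_quat(s["eef_rot"]).as_matrix(); g=s["ee_pos"]-Mt[:,2]*.008; a=np.radians(15); ax=Mt[:,0]*np.sin(a)+Mt[:,2]*np.cos(a)
tip=g+ax*.1257; n=-ax; sp=np.array([.5296,.025,.065]); d=tip-sp
print("tip",tip.round(4),"gap along axis",(d@n).round(4),"lateral tool x,y",((d-n*(d@n))@np.c_[Mt[:,0],Mt[:,1]]).round(4))
for q in(tip,g+ax*.1057,g+ax*.0707,sp): print(((proj(*S,q)-[u-40,v-45]+.5)*10).round())
E
```

```text
time: 16.33
ee_pos: [0.4963, 0.0352, 0.1921]
eef_rot: [0.989, -0.146, -0.0, 0.0]
ft_force: [0.0, -0.2, -0.9]
width: 0.024
grip_force: 12.0
16.4333 [0.49689599 0.03566768 0.19306055] [ 0.1627638  -0.43699582 -0.86079365]
tip [0.5282 0.0263 0.0797] gap along axis 0.0146 lateral tool x,y [ 0.0021 -0.0009]
[409. 428.]
[424. 383.]
[450. 301.]
[407. 463.]
```

View pics/n.png

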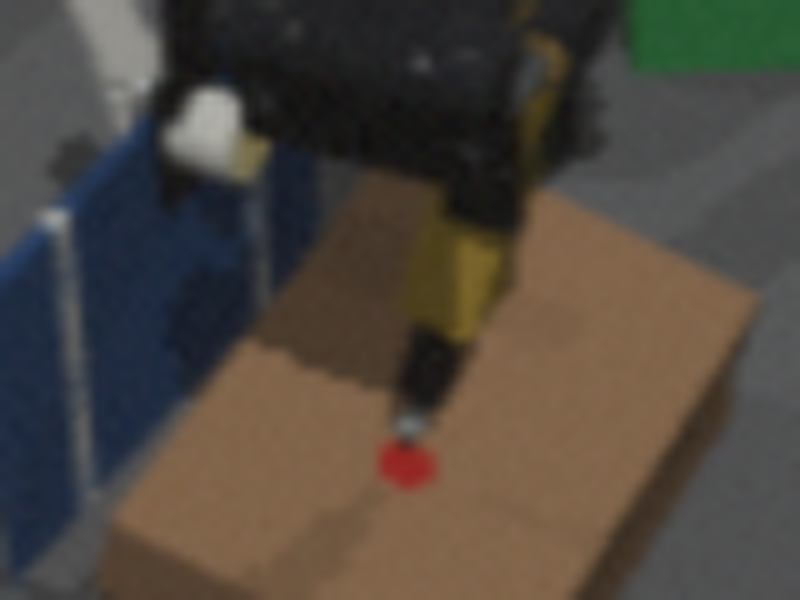

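```bash

python3 -m pendant '[[0,0,0.004,0],[0,0,0.004,0],[0,0,0,0],[0,0,0,0],[0,0,0,0]]'
python3 -m pendant '[[0.0005,0,0.002,0],[0.0005,0,0.002,0],[0,0,0,0],[0,0,0,0],[0,0,0,0]]'
```

```text
time: 16.85
ee_pos: [0.4962, 0.036, 0.1838]
eef_rot: [0.989, -0.145, 0.0, 0.0]
ft_force: [-0.7, 0.3, -1.6]
width: 0.024
grip_force: 12.0
time: 17.27
ee_pos: [0.4972, 0.0357, 0.1798]
eef_rot: [0.989, -0.145, 0.0, 0.0]
ft_force: [1.0, 0.1, -0.4]
width: 0.024
grip_force: 12.0
```

```bash

python3 -m pendant '[[0.0005,0,0.0015,0],[0.0005,0,0.0015,0],[0,0,0,0],[0,0,0,0],[0,0,0,0],[0,0,0,0]]' - 25
python3 -m pendant '[[0.0005,0,0.0015,0],[0.0005,0,0.0015,0],[0,0,0,0],[0,0,0,0],[0,0,0,0],[0,0,0,0]]'
python3 - <<'E'
from h import *
L=[]
for _ in range(8): r.camera("side"); L.append(r.read_state()["ft_force"])
print(np.mean(L,0).round(2),np.std(L,0).round(2),r.read_state()["ee_pos"].round(4))
E
```

```text
time: 17.77
ee_pos: [0.4982, 0.0355, 0.1769]
eef_rot: [0.989, -0.145, 0.0, -0.0]
ft_force: [-0.4, 1.0, 0.9]
width: 0.024
grip_force: 25.0
time: 18.27
ee_pos: [0.4991, 0.0352, 0.1738]
eef_rot: [0.989, -0.145, 0.0, 0.0]
ft_force: [0.0, 0.8, 1.9]
width: 0.0239
grip_force: 25.0
[-1.03  0.56  1.37] [0.47 0.29 0.61] [0.4991 0.0352 0.1738]
```

```bash
python3 -c "
from bench import r
print(r.close_job())"
```

```text
the job is handed in; nothing more can be done
None
```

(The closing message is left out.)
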